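Pull the filter plate from its housing and present it

ROBOT

A 6-joint arm with a two-finger parallel gripper is mounted at the origin on a cart in front of the work surface, level with it; the furniture and walls round the work are solid. World frame = base frame: x ahead of the robot, y to its left, z up, the work surface at z = 0. Lengths are in mm, angles in rad, forces in N, time in s.
With the tool pointing down it reaches from about 250 to 775 mm from the base axis. Payload 4 kg.
Tool frame: the origin (TCP) lies midway between the tips of the shut fingers; the grasp point (between the pads) lies behind it (grip_point_offset is the z of the grasp point in the tool frame, in mm); z points along the fingers, y is the line along which they close (so a half turn about z gives the same grasp; the last joint's range is limited). The gripper opens to 85 mm and grips with 20 to 120 N. Pads are 22 mm wide; open, the fingers measure 114 mm over their backs; the gripper's body (76 mm by 85 mm) begins 54 mm behind the grasp point. The pads swing forward as they close: fully open they stand 13 mm farther back than shut.
Start: joints at [-1.223, 0.087, 1.371, -0, 1.684, -0.103], TCP at [239.627, -495.072, 231.341] pointing down, gripper open.
Joint ranges: [-3.1, 3.1], [-0.76, 2.03], [0.27, 2.55], [-1.08, 4.22], [0.17, 2.65], [-2.57, 2.57]. Speed limits (rad/s): [2.79, 2.79, 3.14, 3.14, 3.14, 3.14].

INTERFACE

Orientations are given as a unit quaternion [w, x, y, z].
In Python, from workcell import read_state, capture, hand_in, grip_point_offset gives the robot as it stands.
- The arm moves only by the tool servo_tool, never from a script. Its argument "commands" is a list of rows, each a list of 3 entries, a list of its own where there are three numbers: the opening, from -1 (shut) to 1 (fully open), then the shift along the world's x, y, z in cm, then the turn, a rotation vector about the world's x, y, z in rad. In form: [[grip, [x, y, z], [ax, ay, az]], ...]. A call has 1 to 10 rows; each row is the pose to reach, as a shift and turn from the pose commanded when the call began; what a row does not reach only later rows make up. A row lasts 1/10 s, in which the tool goes at most 50 mm and 8.59 degrees, less where a joint would pass 70% of its speed; a pose out of reach is approached as far as the arm can. A call with a gripper value outside its range is refused whole. The fingers move at their own pace and stop on an object; the grip force is fixed at half the most. Time passes only in rows, so rows that repeat a pose let the fingers close. It gives the time, the measured TCP pose, the force, the opening and the grip force at its end, in the units of the state.
- read_state(): the state, without advancing time (a new reading comes with each control period).
- capture(name): name is "scene" or "top" or "wrist"; returns a dict with "color" (400x640x3 uint8, red, green, blue), "fx", "fy", "cx", "cy" (pixels), "R" (3x3) and "t" (3): a world point X has camera coordinates R X + t; the wrist camera has in their place "tool_from_camera" (4x4, takes a point from camera to tool coordinates, whose origin is the TCP and whose axes are the flange's). Camera axes: x right, y down, z forward; pixel columns grow to the right and rows downward; lengths in mm; the calibration is good to about 2 mm. A picture is of the moment at which its call begins: read the wrist's pose just before it. There is no depth.
- hand_in(): hands the job in; it is judged then, once.
The state is a dict: "time": time; "q": joint angles; "joint_velocities": joint speeds; "tau": joint torques, N m; "eef_pos": TCP position; "tcp_rot": TCP orientation; "contact_force": force on the tool from outside, world axes, zero at the start; "moment": the same for the moment, N m; "gripper_width": finger opening in mm; "grasp_force": force on a finger pad.
Only numpy, scipy, OpenCV 4.12 (cv2) and the standard library are available. Lean on these libraries where they do the work, as an engineer would, in place of code of your own. Each camera call takes 0.05 s, during which the arm holds its last target. There are 200 camera calls.

TASK

Lift the cover flap of the grey filter housing right up so that it stands open, draw the slotted filter plate (the one with the tall pull tab) up out of its slot, and present it over the middle of the empty tray: upright, its length in line with the tray's long sides, its lower edge about a hand's breadth above the tray's rim. Leave the plain blanking plate in its slot, the flap open, and the things lying around where they are. Finish while still holding the plate still in the gripper; do not put it down.

Things in the scene. Friction and masses are not known exactly. Their poses are not given: they have to be found in the camera images.
- housing: fixed grey steel box, open at the top under the flap, 150 (x) x 208 (y) x 98 mm high, walls 4 mm; origin at the centre of its underside, x towards the hinged rear side, y along its length. A 16 mm black duct stub on each end (+y, -y), louvres on the front (-x). It stands left or right of the middle, the tray on the other side
- housing_floor (a point): centre of the housing's inner floor, 4 mm above the bench. Two upright slots run along the housing's x at y = -40 and y = +40 mm: 15 mm wide guide channels, reaching 56 mm above this floor; a plate in its slot has its centre 14 mm in front of the housing's. Each slot holds one plate; which plate is in which slot varies
- flap (a joint): hinge of the cover flap: 0 shut, grows to 1.9 rad as it opens upwards and back; a stiff hinge, it stays at any angle and needs about 2 to 3 N at the bar
- flap_hinge (a point): point on the hinge axis (which runs along the housing's y), middle of the rear top rim, 75 mm behind the housing's centre and 98 mm up; its frame turns with the flap, same axes as the housing when shut
- flap_bar (a point): middle of the round steel pull bar on the flap, 10 mm thick, 76 mm long along the housing's y, on two end posts, its middle line 36 mm above the flap's upper face; in the hinge frame it lies 135 mm to the front and 42 mm up. The flap is a 5 mm plate that ends 25 mm beyond the bar. The round bar can turn between the fingers
- filter_plate: loose aluminium frame 110 (x) x 12 (y) x 56 mm high with upright slots, 0.12 kg (varies), standing on its long edge; origin at the centre of its lower edge, z up. On top stands the pull tab. In the slot its axes are those of the housing and its lower edge is on the housing floor, 4 mm above the bench; there it has 1.5 to 2 mm of play. Hidden while the flap is shut
- pull_tab (a point): middle of the part of the pull tab to be gripped: the tab is 34 (along the plate's x) x 10 mm thick (plate's y), from 56 to 87 mm above the plate's lower edge, over the plate's centre; this point is 76 mm above the lower edge
- blank_plate: loose plain aluminium sheet of the same outline 110 x 56 mm with 12 mm thick ends and only a low round stub on top (10 mm across, 7 mm high), standing in the other slot; origin at the centre of its lower edge; to be left there
- tray: fixed empty pink plastic tray, 212 (x) x 292 (y) x 55 mm high, origin at the centre of its underside; its long sides run along its y
- tape_measure: bystander, loose yellow tape measure 72 x 85 x 35 mm, origin at the centre of its underside
- spool: bystander, loose wooden spool 41 mm across, 45 mm high, origin at the centre of its underside
- tape_roll: bystander, loose roll of black tape 68 mm across, 19 mm high, origin at the centre of its underside

How it is judged:
By the outcome, as a careful person would: the job done as asked, in the order asked, and still so for the second after the job is handed in, while the arm keeps its last pose, push and grip.
It also fails if it takes over 58 s, if anything falls off the work surface, if the arm or the gripper's body presses on something with over 40 N, if the wrist force passes 120 N, or if a joint passes its speed limit or range.

## Working session

There is one attempt and no reset: what is moved stays moved. The work goes in short steps, Python scripts to look and compute and a tool call to move; the robot and the scene stay as the last step left them, time stands still between calls to the robot, and variables do not carry over. Pictures are saved under pics/ and viewed, at most 10 in all, crops included, and the job is handed in when it is done.

Besides the shell and the picture viewer there is one more tool, called after "Emit:" by a JSON object that holds its "fn" and its "kwargs". servo_tool: Moves the arm, as the interface text tells. Its arguments: {"type":"object","properties":{"commands":{"type":"array"}},"required":["commands"]}

```bash
mkdir -p pics; python3 - <<'E'
from workcell import *
import cv2,pickle
print(read_state(), grip_point_offset)
for n in("scene","top"):
    c=capture(n); pickle.dump(c,open(n+'.pkl','wb')); cv2.imwrite(f'pics/{n}0.png',c["color"][:,:,::-1])
    print(n,c["fx"],c["cx"],c["cy"],c["R"],c["t"])
E
```

```text
{'time': 0.0, 'q': array([-1.22310455e+00,  8.79645778e-02,  1.37228470e+00,  1.73432199e-05,
        1.68359003e+00, -1.03107405e-01]), 'joint_velocities': array([-0.00066286, -0.00061213,  0.00025734,  0.00068136,  0.00029439,
       -0.00041032]), 'tau': array([-5.88123876e-04, -3.51862335e+01, -3.13275683e+01, -3.19412038e-04,
        1.06747763e-02, -3.65919288e-05]), 'eef_pos': array([ 239.45183728, -494.58085142,  230.11844235]), 'tcp_rot': array([-1.11598826e-03,  9.74704047e-01,  2.23496664e-01, -1.28478650e-04]), 'contact_force': array([-0.01676341,  0.04270223,  0.17184795]), 'moment': array([-0.00263752,  0.01616595,  0.04395358]), 'grasp_force': 0.0, 'gripper_width': 85.3420037327314} -18.700000000000003
scene 405.67826984395543 317.03231388933756 205.34007151247448 [[-0.7871347  -0.61657592  0.01590885]
 [-0.35796825  0.43568162 -0.82585729]
 [ 0.50227253 -0.65575579 -0.56365473]] [442.01558755 322.35847905 708.11754478]
top 395.5736459278418 316.88075094677953 205.5477913023501 [[-0.02402312 -0.99960022  0.01490909]
 [-0.98903769  0.02159054 -0.14607633]
 [ 0.14569604 -0.01825486 -0.98916097]] [ -2.62566066 566.20053465 968.71100003]
```

View pics/top0.png

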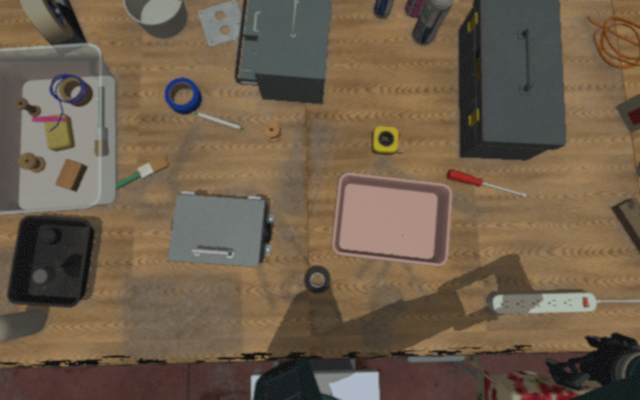

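View pics/scene0.png

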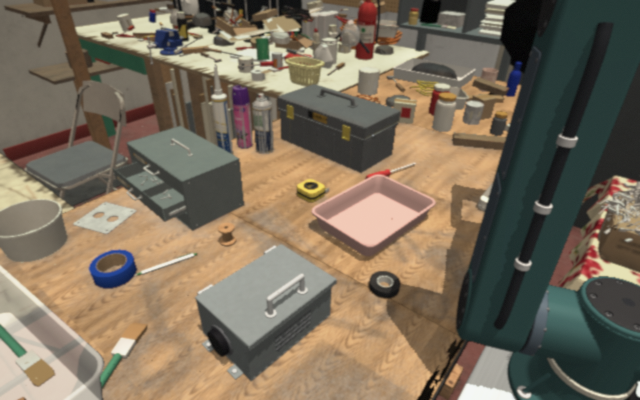

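The top view shows the housing around (219,229) with its bar at about (213,252), and the tray around (393,219). The tape roll is at (317,279), the spool at (272,131) and the tape measure at (386,140). I'll enlarge the work area for accurate corners.

```bash
python3 - <<'E'
import cv2
a=cv2.imread('pics/top0.png')[170:300,155:465]; b=cv2.imread('pics/scene0.png')[235:385,185:345]
a=cv2.resize(a,None,fx=2.5,fy=2.5,interpolation=cv2.INTER_CUBIC)
cv2.imwrite('pics/c.png',a)
E
```

```text
(no output)
```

View pics/c.png

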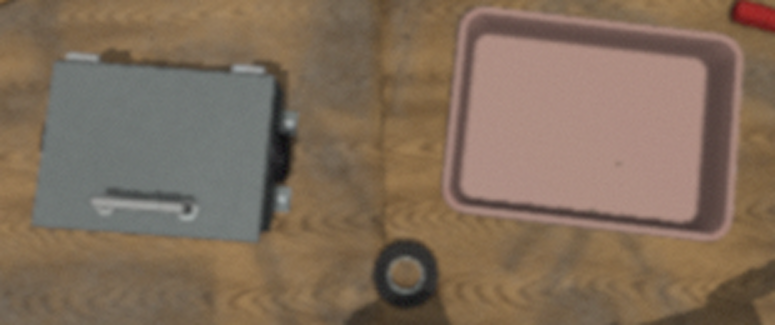

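The crop shows flap corners at (56,62), (275,72), (258,241) and (34,226), with the bar running from (93,203) to (196,208). The tray rim's outer corners are near (462,8), (742,36), (728,240) and (445,208).

```bash
cat > h.py <<'E'
import numpy as np, pickle, cv2
from scipy.optimize import least_squares
from scipy.spatial.transform import Rotation as Ro
def proj(c,X):
    p=np.asarray(X,float)@np.array(c["R"]).T+c["t"]
    return np.c_[c["fx"]*p[:,0]/p[:,2]+c["cx"],c["fy"]*p[:,1]/p[:,2]+c["cy"]]
def ray(c,px,z):
    R=np.array(c["R"]);o=-R.T@c["t"];d=R.T@np.array([(px[0]-c["cx"])/c["fx"],(px[1]-c["cy"])/c["fy"],1])
    return o+d*(z-o[2])/d[2]
def place(p,L):
    L=np.asarray(L,float);c,s=np.cos(p[2]),np.sin(p[2])
    return np.c_[p[0]+c*L[:,0]-s*L[:,1],p[1]+s*L[:,0]+c*L[:,1],L[:,2]]
def fit(obs,p0): # obs: list of (cam, local pts, px)
    f=lambda p:np.concatenate([(proj(c,place(p,L))-px).ravel() for c,L,px in obs])
    r=least_squares(f,p0,loss='soft_l1',x_scale=[10,10,.1]);return r.x,f(r.x).reshape(-1,2)
E
python3 - <<'E'
from h import *
c=pickle.load(open('top.pkl','rb'))
u=lambda P:(np.array(P)+.5)/2.5-.5+[155,170]
fl=u([(56,62),(275,72),(258,241),(34,226)]); bar=u([(93,203),(196,208)]); tr=u([(462,8),(742,36),(728,240),(445,208)])
for p in fl: print(ray(c,p,104))
for p in bar: print('b',ray(c,p,140))
for p in tr: print('t',ray(c,p,55))
print(fit([(c,[(75,104,104),(75,-104,104),(-85,-104,104),(-85,104,104)],fl),(c,[(-60,38,140),(-60,-38,140)],bar)],[450,200,0]))
print(fit([(c,[(106,146,55),(106,-146,55),(-106,-146,55),(-106,146,55)],tr)],[450,-200,0]))
s=pickle.load(open('scene.pkl','rb'))
E
```

```text
[590.79908054 319.17164874 104.        ]
[576.59478789 110.14775425 104.        ]
[416.83525138 126.77003432 104.        ]
[435.71038967 335.35256917 104.        ]
b [454.35815317 270.31980186 140.        ]
b [447.69293653 177.74400757 140.        ]
t [646.99015105 -75.12781815  55.        ]
t [ 611.85631117 -360.37604995   55.        ]
t [ 406.51365511 -331.2012018    55.        ]
t [444.60956463 -51.69922991  55.        ]
(array([ 5.10553590e+02,  2.22447094e+02, -8.87921522e-02]), array([[-0.04817767, -1.51332427],
       [-0.85976421,  0.2483947 ],
       [ 0.16139087,  0.06925777],
       [ 0.75881162,  0.24095435],
       [ 2.09544683,  0.03918284],
       [-5.41832933,  0.25006238]]))
(array([ 5.28275960e+02, -2.04151596e+02, -1.33198322e-01]), array([[-0.70013687, -2.18080376],
       [ 0.93522431, -0.82393332],
       [ 1.51459675,  1.06285628],
       [-2.52970247,  0.87573015]]))
```

Emit:
{"fn": "servo_tool", "kwargs": {"commands": [[1,[1,3,0.5],[0,0,0.05]],[1,[2,7,1],[0,0,0.12]],[1,[3.5,11.5,1.5],[0,0,0.2]],[1,[5,16,2],[0,0,0.28]],[1,[6.5,20.5,2.5],[0,0,0.36]],[1,[8,25,3],[0,0,0.44]],[1,[9.5,29.5,3],[0,0,0.5]],[1,[11,34,3],[0,0,0.55]],[1,[12,38,3],[0,0,0.6]],[1,[13,42,3],[0,0,0.65]]]}}

```text
time: 1.1
eef_pos: [369.5, -73.2, 261.0]
tcp_rot: [-0.0, 0.852, 0.524, 0.0]
contact_force: [0.7, 0.4, 0.5]
gripper_width: 85.5
grasp_force: 0.0
```

Emit:
{"fn": "servo_tool", "kwargs": {"commands": [[1,[1,4,0],[0,0,0.05]],[1,[2,8,0],[0,0,0.1]],[1,[3,12,0],[0,0,0.15]],[1,[4,16,0],[0,0,0.2]],[1,[5,20,0],[0,0,0.25]],[1,[6,23.5,0],[0,0,0.3]],[1,[6.8,26.5,0],[0,0,0.34]],[1,[7.4,28.7,0],[0,0,0.37]],[1,[7.8,29.9,0],[0,0,0.38]],[1,[7.8,29.9,0],[0,0,0.38]]]}}

```text
time: 2.1
eef_pos: [447.6, 224.7, 260.5]
tcp_rot: [-0.0, 0.738, 0.675, -0.001]
contact_force: [-0.9, -0.7, 0.2]
gripper_width: 85.6
grasp_force: 0.0
```

```bash
cat >> h.py <<'E'
def wcam(s,c): # world->camera for the wrist camera
    w,x,y,z=s["tcp_rot"];T=np.eye(4);T[:3,:3]=Ro.from_quat([x,y,z,w]).as_matrix();T[:3,3]=s["eef_pos"]
    M=np.linalg.inv(T@np.array(c["tool_from_camera"]));d=dict(c);d["R"]=M[:3,:3];d["t"]=M[:3,3];return d
def show(s): 
    w,x,y,z=s["tcp_rot"];M=Ro.from_quat([x,y,z,w]).as_matrix()
    print(s["time"],s["eef_pos"].round(1),'yaw_y',np.arctan2(M[1,1],M[0,1]).round(4),'z',M[:,2].round(3),'F',s["contact_force"].round(1),'w',round(s["gripper_width"],1),'g',round(s["grasp_force"],1),'q',s["q"].round(2))
def wshot(name):
    from workcell import read_state,capture
    s=read_state();c=wcam(s,capture("wrist"));show(s);pickle.dump(c,open(name+'.pkl','wb'))
    cv2.imwrite(f'pics/{name}.png',c["color"][:,:,::-1]);return c
E
python3 -c "
from h import *
wshot('w1')"
```

```text
2.1 [447.6 224.7 260.5] yaw_y -0.0886 z [-0.001 -0.001 -1.   ] F [-0.9 -0.7  0.2] w 85.6 g 0.0 q [ 0.35 -0.03  1.43 -0.    1.74  0.44]
```

View pics/w1.png

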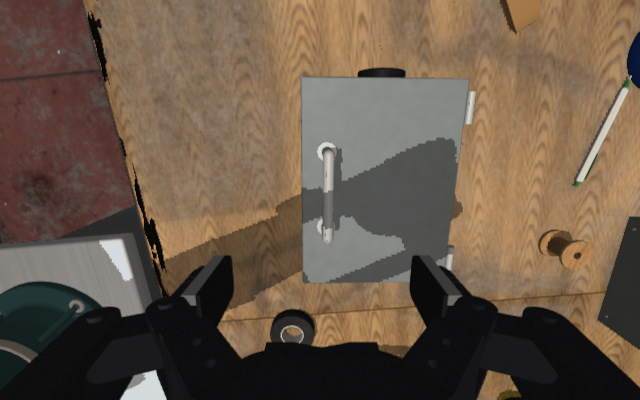

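The wrist view shows the bar running from (328,150) to (328,241). The flap corners are at about (302,77), (469,80) and (303,283).

```bash
python3 - <<'E'
from h import *
w=pickle.load(open('w1.pkl','rb'));c=pickle.load(open('top.pkl','rb'))
a,b=ray(w,(328,149),140),ray(w,(328,241),140);print(a,b,(a+b)/2)
for p in [(302,77),(469,80),(303,283)]: print(ray(w,p,104))
u=lambda P:(np.array(P)+.5)/2.5-.5+[155,170]
fl=u([(56,62),(275,72),(258,241),(34,226)])
W=(w,[(-85,104,104),(75,104,104),(-85,-104,104),(-60,38,140),(-60,-38,140)],np.array([(302,77),(469,80),(303,283),(328,149),(328,241)]))
print(fit([W],[510,222,-.09]))
print(fit([W,(c,[(75,104,104),(75,-104,104),(-85,-104,104),(-85,104,104)],fl)],[510,222,-.09]))
E
```

```text
[457.79207914 271.32034783 140.        ] [450.83348245 186.14042741 140.        ] [454.31278079 228.73038762 140.        ]
[439.6228351  335.92027611 104.        ]
[593.61690839 319.76391614 104.        ]
[418.34778452 123.70943818 104.        ]
(array([ 5.13585836e+02,  2.23123082e+02, -9.51698056e-02]), array([[-0.69079449,  1.4629135 ],
       [ 4.89920262, -0.18468458],
       [ 0.2899398 , -3.21325882],
       [ 0.06592239,  5.46116902],
       [-1.04349081, -4.75067237]]))
(array([ 5.13133521e+02,  2.22913969e+02, -9.42247563e-02]), array([[-1.25703134e+00,  1.84472098e+00],
       [ 4.30049017e+00,  2.07405460e-02],
       [-4.81746166e-03, -2.94927175e+00],
       [-4.74319903e-01,  5.81448623e+00],
       [-1.46725363e+00, -4.44716501e+00],
       [-1.65322500e-02, -2.79005369e+00],
       [-9.10621595e-01, -5.65703866e-01],
       [-2.60259932e-01, -8.11746392e-01],
       [ 4.23102679e-01, -1.12661001e+00]]))
```

Emit:
{"fn": "servo_tool", "kwargs": {"commands": [[0.3,[0.3,0.2,-2],[0,0,-0.005]],[0.3,[0.6,0.4,-5],[0,0,-0.005]],[0.3,[0.6,0.4,-8],[0,0,-0.005]],[0.3,[0.6,0.4,-11],[0,0,-0.005]],[0.3,[0.6,0.4,-13],[0,0,-0.005]],[0.3,[0.6,0.4,-13.9],[0,0,-0.005]],[0.3,[0.6,0.4,-13.9],[0,0,-0.005]]]}}

```text
time: 2.85
eef_pos: [452.8, 226.6, 121.2]
tcp_rot: [-0.0, 0.74, 0.672, -0.001]
contact_force: [0.3, 0.8, 0.9]
gripper_width: 55.2
grasp_force: 0.0
```

Emit:
{"fn": "servo_tool", "kwargs": {"commands": [[-1,[0,0,0],[0,0,0]],[-1,[0,0,0],[0,0,0]],[-1,[0,0,0],[0,0,0]],[-1,[0,0,0],[0,0,0]],[-1,[0,0,0],[0,0,0]],[-1,[0,0,0],[0,0,0]],[-1,[0,0,0],[0,0,0]],[-1,[0,0,0],[0,0,0]]]}}

```text
time: 3.65
eef_pos: [453.0, 228.2, 122.3]
tcp_rot: [-0.001, 0.74, 0.673, -0.0]
contact_force: [-4.9, 1.8, 1.7]
gripper_width: 7.9
grasp_force: 58.5
```

```bash
python3 - <<'E'
import numpy as np
for t in np.r_[np.arange(0,1.66,.0825)]:
    d=-135*np.cos(t)+42*np.sin(t)+135; z=135*np.sin(t)+42*np.cos(t)-42
    print(round(t,3),np.round([d*.09956,-d*.00939,z/10],2))
E
```

```text
0.0 [ 0. -0.  0.]
0.082 [ 0.39 -0.04  1.1 ]
0.165 [ 0.87 -0.08  2.16]
0.248 [ 1.43 -0.14  3.18]
0.33 [ 2.08 -0.2   4.15]
0.413 [ 2.8  -0.26  5.06]
0.495 [ 3.6  -0.34  5.91]
0.578 [ 4.46 -0.42  6.69]
0.66 [ 5.39 -0.51  7.4 ]
0.742 [ 6.37 -0.6   8.02]
0.825 [ 7.39 -0.7   8.57]
0.908 [ 8.46 -0.8   9.02]
0.99 [ 9.56 -0.9   9.39]
1.072 [10.69 -1.01  9.67]
1.155 [11.84 -1.12  9.85]
1.238 [12.99 -1.23  9.93]
1.32 [14.16 -1.34  9.92]
1.402 [15.31 -1.44  9.81]
1.485 [16.45 -1.55  9.61]
1.568 [17.58 -1.66  9.31]
1.65 [18.67 -1.76  8.93]
```

Emit:
{"fn": "servo_tool", "kwargs": {"commands": [[-1,[0.15,0,0.5],[0,0,0]],[-1,[0.4,0,1.1],[0,0,0]],[-1,[0.87,-0.1,2.15],[0,0,0]],[-1,[1.43,-0.15,3.2],[0,0,0]],[-1,[2.1,-0.2,4.15],[0,0,0]],[-1,[2.8,-0.25,5.05],[0,0,0]],[-1,[3.6,-0.35,5.9],[0,0,0]],[-1,[4.45,-0.4,6.7],[0,0,0]],[-1,[5.4,-0.5,7.4],[0,0,0]],[-1,[5.4,-0.5,7.4],[0,0,0]]]}}

```text
time: 4.65
eef_pos: [509.9, 222.7, 198.6]
tcp_rot: [0.001, 0.74, 0.672, 0.002]
contact_force: [-2.8, 1.8, 2.8]
gripper_width: 7.7
grasp_force: 59.4
```

Emit:
{"fn": "servo_tool", "kwargs": {"commands": [[-1,[0.5,-0.05,0.35],[0,0,0]],[-1,[1.0,-0.1,0.65],[0,0,0]],[-1,[2.0,-0.2,1.2],[0,0,0]],[-1,[3.1,-0.3,1.65],[0,0,0]],[-1,[4.2,-0.4,2.0],[0,0,0]],[-1,[5.3,-0.5,2.3],[0,0,0]],[-1,[6.45,-0.6,2.45],[0,0,0]],[-1,[7.6,-0.75,2.55],[0,0,0]],[-1,[8.75,-0.85,2.5],[0,0,0]],[-1,[8.75,-0.85,2.5],[0,0,0]]]}}

```text
time: 5.65
eef_pos: [598.1, 214.1, 223.0]
tcp_rot: [0.002, 0.74, 0.672, 0.003]
contact_force: [0.9, 1.6, 5.8]
gripper_width: 7.7
grasp_force: 60.8
```

Emit:
{"fn": "servo_tool", "kwargs": {"commands": [[-1,[0.6,-0.05,-0.05],[0,0,0]],[-1,[1.2,-0.1,-0.1],[0,0,0]],[-1,[2.3,-0.2,-0.3],[0,0,0]],[-1,[3.4,-0.3,-0.6],[0,0,0]],[-1,[4.5,-0.4,-1.0],[0,0,0]],[-1,[4.5,-0.4,-1.0],[0,0,0]],[-1,[4.5,-0.4,-1.0],[0,0,0]]]}}

```text
time: 6.35
eef_pos: [642.2, 209.8, 211.3]
tcp_rot: [0.001, 0.74, 0.672, 0.001]
contact_force: [0.9, 0.4, 4.5]
gripper_width: 7.5
grasp_force: 61.2
```

```bash
python3 - <<'E'
from h import *
from workcell import *
show(read_state()); s=capture("scene"); pickle.dump(s,open('scene1.pkl','wb')); cv2.imwrite('pics/s1.png',s["color"][120:400,150:500,::-1])
E
```

```text
6.35 [642.2 209.8 211.3] yaw_y -0.0959 z [ 0.003 -0.    -1.   ] F [0.9 0.4 4.5] w 7.5 g 61.2 q [ 0.23  0.37  1.07 -0.    1.7   0.33]
```

View pics/s1.png

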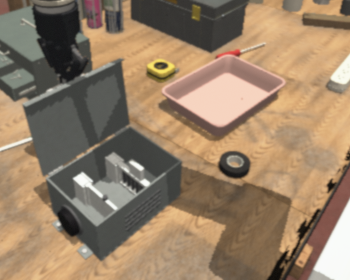

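The flap stands open at about 1.65 rad, and the housing interior is visible with both slots. Next I'll release the bar with a small opening and withdraw straight up.

Emit:
{"fn": "servo_tool", "kwargs": {"commands": [[-0.45,[0,0,0],[0,0,0]],[-0.45,[0,0,0],[0,0,0]],[-0.45,[0,0,0],[0,0,0]],[-0.45,[0,0,1],[0,0,0]],[-0.45,[0,0,3],[0,0,0]],[-0.45,[0,0,5.5],[0,0,0]],[-0.45,[0,0,8],[0,0,0]],[-0.45,[0,0,9],[0,0,0]],[-0.45,[0,0,9],[0,0,0]]]}}

```text
time: 7.3
eef_pos: [640.7, 210.5, 303.1]
tcp_rot: [0.001, 0.74, 0.673, 0.001]
contact_force: [-0.9, 0.2, 0.5]
gripper_width: 23.3
grasp_force: 0.0
```

Emit:
{"fn": "servo_tool", "kwargs": {"commands": [[-0.45,[-2,0,0],[0,0,0.1]],[-0.2,[-5,0,0],[0,0,0.25]],[0.1,[-8,0,0],[0,0,0.4]],[0.1,[-11,0,0],[0,0,0.55]],[0.1,[-14,0.3,0],[0,0,0.7]],[0.1,[-16,0.6,0],[0,0,0.85]],[0.1,[-16,0.8,0],[0,0,1.0]],[0.1,[-16,1,0],[0,0,1.15]],[0.1,[-16,1,0],[0,0,1.3]],[0.1,[-16,1,0],[0,0,1.45]]]}}

```text
time: 8.3
eef_pos: [479.4, 220.2, 298.9]
tcp_rot: [-0.002, 0.105, 0.995, -0.001]
contact_force: [0.9, 0.2, 0.0]
gripper_width: 47.1
grasp_force: 0.0
```

Emit:
{"fn": "servo_tool", "kwargs": {"commands": [[0.1,[0,0,0],[0,0,0.12]],[0.1,[0,0,0],[0,0,0.12]],[0.1,[0,0,0],[0,0,0.12]]]}}

```text
time: 8.6
eef_pos: [479.7, 220.3, 299.8]
tcp_rot: [-0.001, 0.049, 0.999, -0.0]
contact_force: [0.1, -0.1, 0.2]
gripper_width: 47.2
grasp_force: 0.0
```

```bash
python3 -c "
from h import *
wshot('w2')"
```

```text
8.6 [479.7 220.3 299.8] yaw_y 1.4725 z [-0.002 -0.001 -1.   ] F [ 0.1 -0.1  0.2] w 47.2 g 0.0 q [ 0.32  0.04  1.29  0.    1.82 -1.15]
```

View pics/w2.png

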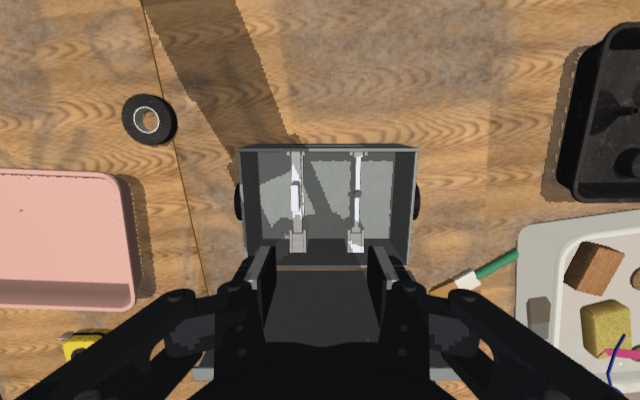

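The wrist view shows the left (-y) plate at column ~297 with the tall tab over rows 182-210. The right plate has the round stub at (357,194). I'll enlarge this.

```bash
python3 - <<'E'
import cv2
a=cv2.imread('pics/w2.png')[140:275,230:430]
cv2.imwrite('pics/w2c.png',cv2.resize(a,None,fx=4,fy=4,interpolation=cv2.INTER_CUBIC))
E
```

```text
(no output)
```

View pics/w2c.png

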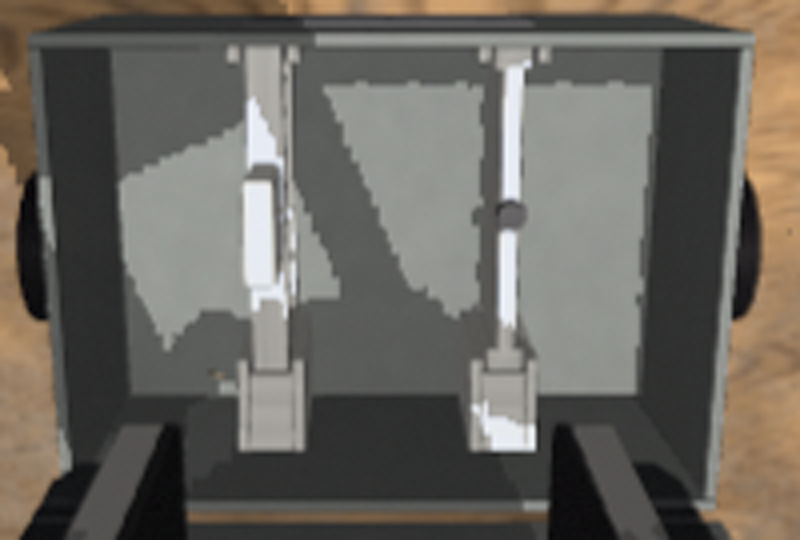

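The tab's top face is centred at crop (259,233), the stub top is at (510,214), and the front rim corners are at (30,35) and (754,35).

```bash
python3 - <<'E'
from h import *
w=pickle.load(open('w2.pkl','rb'))
u=lambda P:(np.array(P)+.5)/4-.5+[230,140]
px=u([(259,233),(510,214),(30,35),(754,35),(715,505)])
for p,z in zip(px,(91,67,98,98,98)): print(ray(w,p,z))
for a in ((259,180),(259,287),(243,233),(274,233)): print('tab',ray(w,u(a),91))
L=[(-14,-40,91),(-14,40,67),(-75,-104,98),(-75,104,98),(75,104,98)]
p,r=fit([(w,L,px)],[513,223,-.094]);print(p,r); print(place(p,L[:1]),place([513.1,222.9,-.094],L[:1]))
E
```

```text
[493.32922803 185.44895424  91.        ]
[500.45422784 263.85329827  67.        ]
[428.05850274 128.58281999  98.        ]
[448.01294467 333.01453165  98.        ]
[593.55832944 319.1616539   98.        ]
tab [477.14942413 187.42485889  91.        ]
tab [510.22621732 183.38546571  91.        ]
tab [492.85940803 180.62732127  91.        ]
tab [493.76967253 189.9691144   91.        ]
[ 5.11542154e+02  2.23227970e+02 -9.41082775e-02] [[-0.54528201  0.46917392]
 [ 0.44363897  0.64788572]
 [-1.75331635 -0.69339309]
 [ 0.69665058 -1.29029684]
 [ 0.47909544  1.6968292 ]]
[[493.84532595 184.72053859  91.        ]] [[495.40734125 184.39065274  91.        ]]
```

Emit:
{"fn": "servo_tool", "kwargs": {"commands": [[0.1,[0.5,-1.2,-2],[0,0,0.004]],[0.1,[1,-2.4,-5],[0,0,0.004]],[0.1,[1.4,-3.5,-8.5],[0,0,0.004]],[0.1,[1.4,-3.5,-12],[0,0,0.004]],[0.1,[1.4,-3.5,-15.5],[0,0,0.004]],[0.1,[1.4,-3.5,-18.5],[0,0,0.004]],[0.1,[1.4,-3.5,-21],[0,0,0.004]],[0.1,[1.4,-3.5,-23],[0,0,0.004]],[0.1,[1.4,-3.5,-23.6],[0,0,0.004]],[0.1,[1.4,-3.5,-23.6],[0,0,0.004]]]}}

```text
time: 9.65
eef_pos: [493.3, 185.2, 64.2]
tcp_rot: [-0.001, 0.046, 0.999, -0.0]
contact_force: [-0.6, -0.9, 0.5]
gripper_width: 46.8
grasp_force: 0.0
```

Emit:
{"fn": "servo_tool", "kwargs": {"commands": [[-1,[0,0,0],[0,0,0]],[-1,[0,0,0],[0,0,0]],[-1,[0,0,0],[0,0,0]],[-1,[0,0,0],[0,0,0]],[-1,[0,0,0],[0,0,0]],[-1,[0,0,0],[0,0,0]],[-1,[0,0,0],[0,0,0]]]}}

```text
time: 10.35
eef_pos: [495.3, 185.6, 67.1]
tcp_rot: [0.002, 0.046, 0.999, 0.0]
contact_force: [-0.0, 0.1, 5.4]
gripper_width: 8.9
grasp_force: 61.3
```

```bash
python3 -c "
from h import *
from workcell import *
show(read_state())"
```

```text
10.35 [495.3 185.6  67.1] yaw_y 1.4789 z [ 0.003  0.001 -1.   ] F [-0.   0.1  5.4] w 8.9 g 61.3 q [ 0.25  0.13  1.66 -0.    1.35 -1.23]
```

Emit:
{"fn": "servo_tool", "kwargs": {"commands": [[-1,[0,0,0.4],[0,0,0]],[-1,[0,0,1],[0,0,0]],[-1,[0,0,2],[0,0,0]],[-1,[0,0,3],[0,0,0]],[-1,[0,0,4],[0,0,0]],[-1,[0,0,5.5],[0,0,0]],[-1,[0,0,7],[0,0,0]],[-1,[0,0,9],[0,0,0]],[-1,[0,0,11],[0,0,0]],[-1,[0,0,13],[0,0,0]]]}}

```text
time: 11.35
eef_pos: [494.1, 185.5, 197.1]
tcp_rot: [0.0, 0.046, 0.999, 0.0]
contact_force: [0.5, 0.4, -1.8]
gripper_width: 8.7
grasp_force: 60.4
```

Emit:
{"fn": "servo_tool", "kwargs": {"commands": [[-1,[0,0,1],[0,0,0]],[-1,[0,0,1.5],[0,0,0]],[-1,[0,0,1.5],[0,0,0]]]}}

```text
time: 11.65
eef_pos: [494.3, 185.5, 210.9]
tcp_rot: [0.0, 0.046, 0.999, 0.0]
contact_force: [-0.1, -0.8, -2.1]
gripper_width: 8.6
grasp_force: 60.4
```

```bash
python3 - <<'E'
from h import *
from workcell import *
show(read_state()); s=capture("scene"); pickle.dump(s,open('scene2.pkl','wb')); cv2.imwrite('pics/s2.png',cv2.resize(s["color"][180:400,150:410,::-1],None,fx=2.5,fy=2.5))
E
```

```text
11.65 [494.3 185.5 210.9] yaw_y 1.479 z [ 0.001  0.    -1.   ] F [-0.1 -0.8 -2.1] w 8.6 g 60.4 q [ 0.25  0.04  1.46  0.    1.64 -1.23]
```

View pics/s2.png

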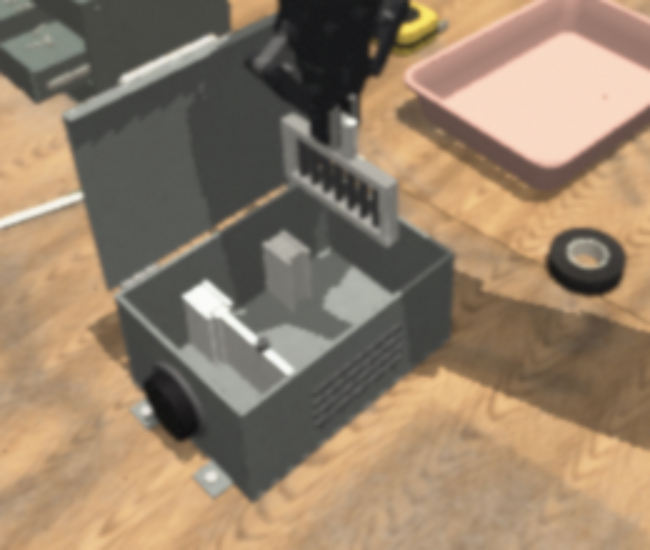

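The slotted plate hangs clear of the housing. The blank plate is still in its slot and the flap is open. I'll check the plate's level and height, and refine the tray pose by colour.

```bash
python3 - <<'E'
from h import *
s=pickle.load(open('scene2.pkl','rb'));c=pickle.load(open('top.pkl','rb'))
u=lambda P:(np.array(P)+.5)/2.5-.5+[150,180]
obs=u([(388,245),(399,180),(287,185),(283,118)]); 
P=lambda z:place([494.3,185.5,-.092],[(-55,6,z),(-55,6,z+56),(55,6,z),(55,6,z+56)])
for z in (140,145,150): print(z,(proj(s,P(z))-obs).round(1).tolist())
hsv=cv2.cvtColor(c["color"],cv2.COLOR_RGB2HSV)
m=((hsv[...,0]>165)|(hsv[...,0]<8))&(hsv[...,1]>30)
m=m.astype(np.uint8);m[:160]=0;m[280:]=0;m[:,:310]=0;m[:,470:]=0
m=cv2.morphologyEx(m,cv2.MORPH_OPEN,np.ones((3,3)))
k=max(cv2.findContours(m,cv2.RETR_EXTERNAL,cv2.CHAIN_APPROX_NONE)[0],key=cv2.contourArea)[:,0]
W=np.array([ray(c,p,55)[:2] for p in k],np.float32)
print(cv2.boundingRect(k),cv2.minAreaRect(W))
E
```

```text
140 [[-1.0, 3.5], [-5.5, 5.7], [-1.0, -1.1], [-1.2, 2.7]]
145 [[-1.0, 1.4], [-5.5, 3.5], [-1.2, -3.1], [-1.3, 0.6]]
150 [[-1.0, -0.6], [-5.5, 1.3], [-1.3, -5.1], [-1.5, -1.6]]
(405, 181, 45, 38) ((592.7883911132812, -307.9453430175781), (135.26661682128906, 71.90953826904297), 48.528255462646484)
```

```bash
python3 - <<'E'
from h import *
c=pickle.load(open('top.pkl','rb')); I=c["color"].astype(int)
r,g,b=I[...,0],I[...,1],I[...,2]
m=((r>1.15*g)&(b>0.9*g)).astype(np.uint8);m[:160]=0;m[280:]=0;m[:,:310]=0;m[:,470:]=0
m=cv2.morphologyEx(m,cv2.MORPH_OPEN,np.ones((2,2)))
k=max(cv2.findContours(m,cv2.RETR_EXTERNAL,cv2.CHAIN_APPROX_NONE)[0],key=cv2.contourArea)[:,0]
W=np.array([ray(c,p,55)[:2] for p in k],np.float32)
print(cv2.boundingRect(k),cv2.minAreaRect(W))
E
```

```text
(334, 174, 118, 93) ((524.8514404296875, -205.84278869628906), (288.3998107910156, 209.11781311035156), 82.43396759033203)
```

Emit:
{"fn": "servo_tool", "kwargs": {"commands": [[-1,[0,-0.8,0],[0,0,0]],[-1,[0,-2.2,0],[0,0,0]],[-1,[0,-4.2,0],[0,0,-0.04]],[-1,[0,-6.7,0],[0,0,-0.1]],[-1,[0.2,-9.4,0],[0,0,-0.18]],[-1,[0.4,-12.2,0],[0,0,-0.28]],[-1,[0.6,-15,0],[0,0,-0.39]],[-1,[0.9,-17.8,0],[0,0,-0.5]],[-1,[1.2,-20.6,0],[0,0,-0.61]],[-1,[1.5,-23.4,0],[0,0,-0.72]]]}}

```text
time: 12.7
eef_pos: [508.3, -50.8, 209.7]
tcp_rot: [-0.001, 0.397, 0.918, -0.0]
contact_force: [0.5, 0.5, -2.1]
gripper_width: 8.9
grasp_force: 60.4
```

Emit:
{"fn": "servo_tool", "kwargs": {"commands": [[-1,[0.3,-2.8,0],[0,0,-0.11]],[-1,[0.6,-5.5,0],[0,0,-0.22]],[-1,[0.9,-8,0],[0,0,-0.33]],[-1,[1.2,-10.4,0],[0,0,-0.44]],[-1,[1.4,-12.5,0],[0,0,-0.55]],[-1,[1.6,-14.2,0],[0,0,-0.66]],[-1,[1.7,-15.3,0],[0,0,-0.76]],[-1,[1.7,-15.7,0],[0,0,-0.84]],[-1,[1.7,-15.7,0],[0,0,-0.89]],[-1,[1.7,-15.7,0],[0,0,-0.89]]]}}

```text
time: 13.7
eef_pos: [525.1, -206.7, 209.5]
tcp_rot: [-0.001, 0.752, 0.659, -0.001]
contact_force: [0.4, 0.3, -1.2]
gripper_width: 8.8
grasp_force: 60.4
```

Emit:
{"fn": "servo_tool", "kwargs": {"commands": [[-1,[0,0,0],[0,0,0]],[-1,[0,0,0],[0,0,0]],[-1,[0,0,0],[0,0,0]],[-1,[0,0,0],[0,0,0]],[-1,[0,0,0],[0,0,0]]]}}

```text
time: 14.2
eef_pos: [526.2, -205.4, 210.4]
tcp_rot: [0.0, 0.752, 0.659, 0.0]
contact_force: [0.6, 0.9, -0.7]
gripper_width: 8.8
grasp_force: 60.4
```

```bash
python3 - <<'E'
from h import *
from workcell import *
show(read_state()); s=capture("scene"); pickle.dump(s,open('scene3.pkl','wb')); cv2.imwrite('pics/s3.png',cv2.resize(s["color"][100:400,100:480,::-1],None,fx=2,fy=2))
E
```

```text
14.2 [ 526.2 -205.4  210.4] yaw_y -0.1305 z [ 0. -0. -1.] F [ 0.6  0.9 -0.7] w 8.8 g 60.4 q [-0.47  0.13  1.37  0.    1.65 -0.34]
```

View pics/s3.png

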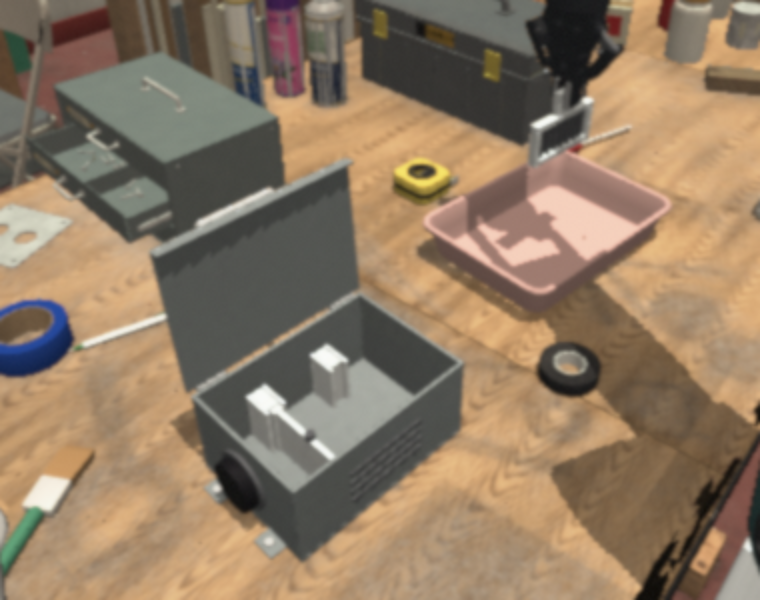

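The plate hangs upright over the middle of the tray, parallel to its long sides, with its lower edge about 90 mm above the rim. The flap is open, the blank plate is in its slot, and the tape measure and tape roll are where they were.

```bash
python3 -c "
from workcell import *
print(hand_in())"
```

```text
the job is handed in; nothing more can be done
None
```

The job is handed in with the flap standing open and the blank plate left in its slot; the filter plate is held still over the middle of the tray, upright, in line with its long sides, about 90 mm above the rim.

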